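# Slide a well plate under the imager bridge and start the scan

### The job

The pink well plate lies crooked on the loading field of the small plate imager. Without gripping or lifting it, gently push it along the black stage with the fingertips, squaring it up as needed, flat under the low white bridge and between the guides until it is fully home against the red stop; then press the green button on the console all the way and let go. Leave everything else on the bench where it stands.

Things in the scene. Friction and masses are not known exactly. Their poses are not given: they have to be found in the camera images.
- stage: The plate imager, fixed to the bench; origin on the bench. Own x axis (level) is the slide direction, from the grey loading field (centre at x -115 mm) under the bridge to the stop; y across, z up. Black stage: x -210 to 175 mm, y +-110 mm, top 12 mm above the bench. The plate is home with its centre at x 90 mm, y 0, its trailing end at x 26 mm, 36 mm short of the bridge
- stop_face (a point): centre of the top half of the red end stop's face, 10 mm above the stage top, at stage x 154 mm; the stop is 14 mm high, 60 mm wide
- bridge_mouth (a point): centre of the opening under the white bridge on the loading side, 12.5 mm above the stage top, at stage x 62 mm. Bridge: stage x 62 to 118 mm, legs from y +-52.5 to +-78.5 mm, underside 25 mm (5 mm over the plate) and top 43 mm above the stage top; on its middle a camera column, radius 22 mm, with a 40 mm square cap, up to 127 mm above the bench
- plate_mid (a point): the white well plate with 6 x 4 pink wells, 128 mm long (own x) x 85.5 mm wide (own y) x 20 mm high, 0.08 to 0.19 kg, loose and flat on the stage's loading field, its length roughly along the slide direction, up to 28 mm off the middle line and up to 0.3 rad askew; this point is its centre, half-way up (10 mm above the stage top)
- start (a joint): travel of the green push button: 0 released, 0.006 m fully down; springs back when let go; fully down takes 5 N
- start_top (a point): centre of the top of the green push button (28 mm across, pressed straight down) on the console
- console: small white console, 75 x 85 x 26 mm, fixed to the bench; origin under its middle; the green button stands on top, 12 mm towards its own -x
- spare_plate: bystander: well plate with yellow wells, 128 x 85.5 x 20 mm, loose on the bench; origin under its middle
- tube_rack: bystander: blue rack with orange-capped tubes, 70 x 160 mm, 90 mm high, loose; origin under its middle
- tube: bystander: upright tube with orange cap, 30 mm across, 110 mm high, loose; origin under its middle
- jar: bystander: low clear jar with blue cap, 48 mm across, 42 mm high, loose; origin under its middle
- tip_box: bystander: blue and yellow pipette tip box, 90 x 125 x 60 mm, loose; origin under its middle
- marker: bystander: white and black marker pen lying flat, 130 x 13 x 13 mm, loose; origin under its middle
- plate: the same pink well plate; origin under its middle
- guide_mouth (a point): point on the stage top midway between the mouths of the two aluminium guides, at stage x 20 mm. The guides are 12 mm high with inner faces at stage y +-46 mm from x 50 to 165 mm; towards the loading field they flare by 30 degrees, out to y +-63 mm at x 20 mm
There are look-alikes about, which are no part of the job. There is more than one size of the console; the job needs the middle-sized.

How it is judged:
On the way, in this order (a step that is already met when the one before it is completed fails the run):
1. the plate is slid flat under the bridge, home against the stop (x of plate_mid in the frame of stage above 0.086 m and y of plate_mid in the frame of stage between -0.006 and 0.006 m and angle between the x axis of plate_mid and the x axis of stage, either way round below 0.07 rad and angle between plate_mid's own z axis and vertical below 0.03 rad and z of plate_mid in the frame of stage below 0.025 m), for 0.2 s.
2. the green button is pressed down (value of joint start above 0.0045 m), for 0.05 s.
At the end, for the whole second after the job is handed in: the plate lies flat and still under the bridge, within 4 mm of the stop, within 6 mm of the middle line and 0.07 rad of square, and the button is released (below 1.5 mm) (all of step 1 and value of joint start below 0.0015 m and linear speed of plate below 0.01 m/s); the robot touches nothing.
It fails at once if the plate is lifted more than 8 mm off the stage or falls off it (z of plate_mid in the frame of stage above 0.03 m or z of plate_mid in the frame of stage below 0.014 m).
It fails at once if the plate is tipped by more than 0.12 rad (angle between plate_mid's own z axis and vertical above 0.12 rad).
It fails at once if the plate is shoved faster than 0.4 m/s (linear speed of plate above 0.4 m/s).
It fails at once if the button is pressed while the plate is not home (value of joint start above 0.003 m and not (x of plate_mid in the frame of stage above 0.086 m and y of plate_mid in the frame of stage between -0.006 and 0.006 m and angle between the x axis of plate_mid and the x axis of stage, either way round below 0.07 rad and angle between plate_mid's own z axis and vertical below 0.03 rad and z of plate_mid in the frame of stage below 0.025 m)).
It fails at once if a bystander is moved by more than 20 mm (distance of any of spare_plate, tube_rack, tube, jar, tip_box, marker from where it was at the start of the episode above 0.02 m).
It also fails if it takes over 72 s, if anything falls off the work surface, if the arm or the gripper's body presses on something with over 40 N, if the wrist force passes 120 N, or if a joint passes its speed limit or range.

### The arm

A 6-joint arm with a two-finger parallel gripper is mounted at the origin on the work surface. World frame = base frame: x ahead of the robot, y to its left, z up, the work surface at z = 0. Lengths are in m, angles in rad, forces in N, time in s.
With the tool pointing down it reaches from about 0.225 to 0.725 m from the base axis. Payload 3.1 kg.
Tool frame: the origin (TCP) lies at the very end of the fingers, on their centre line; the grasp point (between the pads) lies 19 mm behind it; z points along the fingers, y is the line along which they close (so a half turn about z gives the same grasp; the last joint's range is limited). The gripper opens to 85 mm and grips with 20 to 120 N. Pads are 22 mm wide; open, the fingers measure 114 mm over their backs; the gripper's body (76 mm by 85 mm) begins 54 mm behind the grasp point. The pads swing forward as they close: fully open they stand 13 mm farther back than shut.
Start: joints at [1.096, 0.048, 0.099, 1.622, 0, 1.443], TCP at [0.178, 0.494, 0.195] pointing down, gripper open.
Joint ranges: [-2.91, 2.91], [-0.99, 1.94], [-1.21, 1.42], [-2.12, 2.29], [-1.49, 1.47], [-3.14, 3.14]. Speed limits (rad/s): [2.79, 2.79, 3.14, 3.14, 3.14, 3.14].

### API

Orientations are given as a unit quaternion [w, x, y, z].
In Python, from cell import arm, effector, kinematics, cams gives the robot as it stands. Calls block until the motion is done:
- arm.move_to(position, orientation): joint-space move of the TCP to a pose.
- arm.line_to(position, feed=0.15, orientation=None, guard=None): straight line of the TCP; orientation=None keeps the orientation; feed is the mean speed in m/s. With guard (N) it stops when the force on the tool has changed by that much, and returns True; else False.
- arm.move_joints(angles): joint-space move.
- effector.move_gripper(opening, squeeze=None): finger opening in m; squeeze is the grip in N (None keeps the last); returns when the fingers have stopped.
- arm.sleep(seconds).
- kinematics.solve_ik(position, orientation): joint angles nearest the present ones, or None.
- cams.grab_frame(name): name is "scene" or "top" or "wrist"; returns the picture (400x640x3 uint8, blue, green, red); there is no depth.
- cams.camera_model(name): a dict with "fx", "fy", "cx", "cy" (pixels), "R" (3x3) and "t" (3): a world point X has camera coordinates R X + t; the wrist camera has in their place "T_tool_cam" (4x4, takes a point from camera to tool coordinates, whose origin is the TCP and whose axes are the flange's). Camera axes: x right, y down, z forward; pixel columns grow to the right and rows downward; lengths in m; the calibration is good to about 2 mm. A picture is of the moment at which its call begins: read the wrist's pose just before it. camera_model takes no time and is no camera call.
A pose or a line that the arm cannot do raises arm.MotionError and nothing moves.
- arm.finish_job(): hands the job in; it is judged then, once.
Readings, each from a call of its own:
- arm.read_t(): time.
- arm.read_joint_positions(): joint angles.
- arm.read_joint_vel(): joint speeds.
- arm.read_effort(): joint torques, N m.
- arm.read_tool_pos(): TCP position.
- arm.read_tool_rot(): TCP orientation.
- arm.read_wrist_force(): force on the tool from outside, world axes, zero at the start.
- arm.read_torque(): the same for the moment, N m.
- arm.read_gripper_width(): finger opening in m.
- arm.read_finger_force(): force on a finger pad.
Only numpy, scipy, OpenCV 4.12 (cv2) and the standard library are available. Lean on these libraries where they do the work, as an engineer would, in place of code of your own. Each camera call takes 0.05 s, during which the arm holds its last target. There are 200 camera calls.

## Working session

There is one attempt and no reset: what is moved stays moved. The work goes in short steps, each a Python script; the robot and the scene stay as the last script left them, time stands still between calls to the robot, and variables do not carry over. Pictures are saved under pics/ and viewed, at most 10 in all, crops included, and the job is handed in when it is done.

```bash
ls; mkdir -p pics; python3 - <<'E'
from cell import arm,cams
import cv2
for n in("scene","top"):
    cv2.imwrite(f"pics/{n}0.png",cams.grab_frame(n)); m=cams.camera_model(n); print(n,m)
print(cams.camera_model("wrist"),arm.read_t(),arm.read_tool_rot())
E
```

```text
pics
scene {'fx': 432.7496458302431, 'fy': 432.7496458302431, 'cx': 321.59546305868423, 'cy': 188.78929434526086, 'R': array([[ 0.01729452,  0.99975753,  0.0136305 ],
       [ 0.70596369, -0.00255621, -0.70824342],
       [-0.70803684,  0.02187137, -0.70583672]]), 't': array([-0.02044591, -0.32375933,  1.58348867])}
top {'fx': 409.92486371585676, 'fy': 409.92486371585676, 'cx': 324.40935062396386, 'cy': 199.79630341319262, 'R': array([[-0.02308564, -0.99960124, -0.01626076],
       [-0.995375  ,  0.02449908, -0.0928892 ],
       [ 0.09325054,  0.01404115, -0.99554366]]), 't': array([0.0365192 , 0.5519099 , 1.23761856])}
{'fx': 332.09363413029945, 'fy': 332.09363413029945, 'cx': 321.792147235259, 'cy': 200.73381441130007, 'T_tool_cam': array([[ 3.71343541e-04, -9.48924819e-01, -3.15502061e-01,
         8.14086772e-02],
       [ 9.99999931e-01,  3.60485880e-04,  9.27712406e-05,
        -4.78672299e-04],
       [ 2.57011052e-05, -3.15502073e-01,  9.48924887e-01,
        -1.78349411e-01],
       [ 0.00000000e+00,  0.00000000e+00,  0.00000000e+00,
         1.00000000e+00]])} 0.1 [-3.21207757e-04  1.72524343e-01  9.85004649e-01 -1.04337973e-03]
```

View pics/scene0.png

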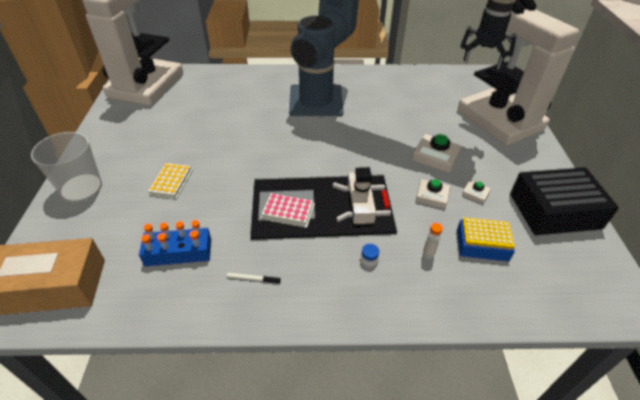

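View pics/top0.png

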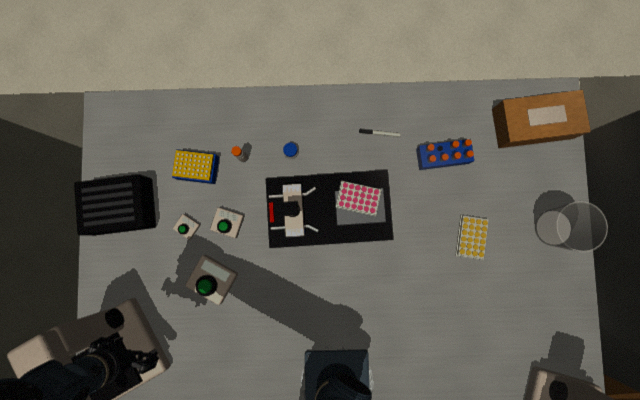

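The candidates for the console button in top view are (205,285) large, (224,226) middle and (183,229) small, so I choose the middle one at (224,226). The pink plate is at (360,198), and the yellow look-alike spare is at (473,237). The slide runs towards image left, which is world +y. Next I measure these.

```bash
cat > h.py <<'E'
import numpy as np,cv2
from scipy.spatial.transform import Rotation as Rot
from cell import arm,cams,effector,kinematics
def pose():
    q=arm.read_tool_rot(); return np.array(arm.read_tool_pos()),Rot.from_quat([q[1],q[2],q[3],q[0]]).as_matrix()
def grab(n):
    m=dict(cams.camera_model(n))
    if n=="wrist":
        p,R=pose(); T=m["T_tool_cam"]; Rc=R@T[:3,:3]; m["c"]=p+R@T[:3,3]; m["Rw"]=Rc
    else: m["Rw"]=m["R"].T; m["c"]=-m["R"].T@m["t"]
    return cams.grab_frame(n),m
def cast(m,px,z):
    px=np.atleast_2d(np.asarray(px,float))
    d=np.c_[(px[:,0]-m["cx"])/m["fx"],(px[:,1]-m["cy"])/m["fy"],np.ones(len(px))]@m["Rw"].T
    return m["c"]+d*((z-m["c"][2])/d[:,2])[:,None]
def proj(m,X):
    c=(np.atleast_2d(X)-m["c"])@m["Rw"]; return c[:,:2]/c[:,2:]*[m["fx"],m["fy"]]+[m["cx"],m["cy"]]
def mask(im,kind):
    h,s,v=[a.astype(int) for a in cv2.split(cv2.cvtColor(im,cv2.COLOR_BGR2HSV))]
    k={"pink":((h>160)&(h<176)|(h>=176)&(v>150)&False)&(s>70)&(v>110),"red":((h>174)|(h<6))&(s>150)&(v>70),
       "green":(h>45)&(h<85)&(s>100)&(v>40),"black":(v<45)}[kind]
    return k.astype(np.uint8)*255
def blobs(mk,amin=15):
    n,l,st,c=cv2.connectedComponentsWithStats(mk)
    return [(c[i].round(1).tolist(),int(st[i,4])) for i in range(1,n) if st[i,4]>=amin]
def quat(yaw):  # tool down, tool x at world angle yaw
    return [0,float(np.cos(yaw/2)),float(np.sin(yaw/2)),0]
E
python3 - <<'E'
from h import *
im,m=grab("top")
cr=im[140:270,155:405]; cv2.imwrite("pics/crop.png",cv2.resize(cr,None,fx=3.2,fy=3.2,interpolation=cv2.INTER_CUBIC))
for k in("pink","red","green"): print(k,blobs(mask(im,k),6))
b=mask(im,"black"); b[:, :255]=0;b[:,405:]=0;b[:160]=0;b[262:]=0
c=max(cv2.findContours(b,0,2)[0],key=cv2.contourArea); r=cv2.minAreaRect(c); bx=cv2.boxPoints(r); print(r,cast(m,bx,.012).round(4))
W=cast(m,bx,.012)[:,:2]; print(W.mean(0))
g=mask(im,"green"); bl=[x for x in blobs(g,6)]; 
for x in bl: print(x,cast(m,x[0],.04).round(3))
pk=mask(im,"pink"); pk[:160]=0; P=cast(m,np.argwhere(pk[:, :])[:,::-1],.032)[:,:2]; P=P[np.linalg.norm(P-P.mean(0),axis=1)<.1]
print("plate",P.mean(0),cv2.minAreaRect((P*1000).astype(np.float32)))
E
```

```text
pink [([345.0, 184.6], 17), ([351.3, 186.1], 18), ([357.3, 187.4], 19), ([363.6, 188.8], 19), ([343.7, 190.9], 18), ([369.8, 190.4], 19), ([349.9, 192.4], 17), ([376.0, 191.6], 17), ([355.4, 196.9], 37), ([362.2, 195.0], 19), ([342.0, 197.1], 20), ([368.4, 196.4], 15), ([348.6, 198.5], 17), ([374.8, 197.8], 17), ([360.9, 201.2], 19), ([340.9, 203.3], 18), ([367.2, 202.5], 18), ([347.1, 204.6], 17), ([373.6, 203.8], 16), ([353.4, 206.0], 17), ([359.9, 207.4], 17), ([366.0, 208.6], 17), ([372.1, 210.0], 20)]
red [([271.0, 212.0], 79)]
green [([222.9, 225.9], 69), ([181.8, 228.7], 40), ([203.7, 286.5], 127)]
((328.4557800292969, 208.33628845214844), (70.04450225830078, 123.65882873535156), 86.18592071533203) [[ 0.6289  0.2102  0.012 ]
 [ 0.645  -0.1771  0.012 ]
 [ 0.427  -0.1833  0.012 ]
 [ 0.4105  0.1979  0.012 ]]
[0.52781812 0.01190718]
([222.9, 225.9], 69) [[0.479 0.334 0.04 ]]
([181.8, 228.7], 40) [[0.474 0.459 0.04 ]]
([203.7, 286.5], 127) [[0.299 0.392 0.04 ]]
plate [ 0.55702013 -0.08113177] ((557.6480102539062, -81.25444793701172), (111.72430419921875, 72.5987319946289), 75.5551528930664)
```

View pics/crop.png

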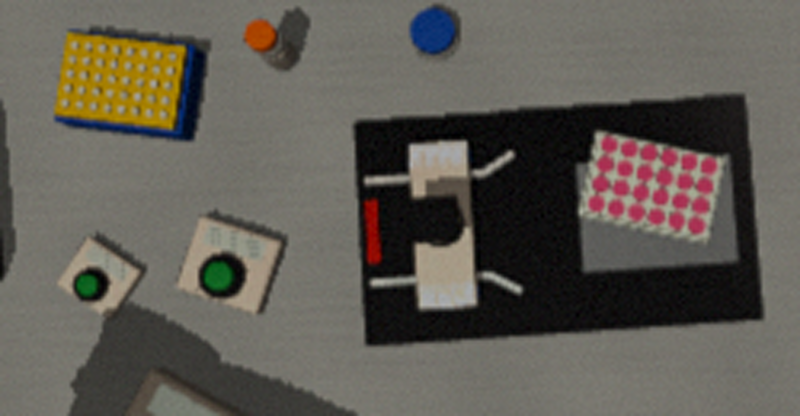

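Crop: the middle console's button is at top px (223,226) and its body is about 75x85 mm by scale, so it is the right one. The plate sits about 25 mm to the far side and about 0.28 rad askew. I'll take one closer look from the wrist before pushing.

```bash
cat >> h.py <<'E'
th=.0425; EX=np.array([-np.sin(th),np.cos(th)]); EY=np.array([-np.cos(th),-np.sin(th)]); O=np.array([.5271,.0294])
def S2W(x,y,z): return list(O+x*EX+y*EY)+[z]
def W2S(P): d=np.atleast_2d(P)[:,:2]-O; return np.c_[d@EX,d@EY]
def plate(n):
    im,m=grab(n); pk=mask(im,"pink"); b=cv2.morphologyEx(pk,cv2.MORPH_CLOSE,np.ones((13,13)))
    k,l,st,c=cv2.connectedComponentsWithStats(b); i=1+st[1:,4].argmax()
    P=W2S(cast(m,np.argwhere((l==i)&(pk>0))[:,::-1],.032))*1000
    r=cv2.minAreaRect(P.astype(np.float32)); bx=cv2.boxPoints(r); e=bx[1]-bx[0]; f=bx[2]-bx[1]; e=e if e@e>f@f else f
    a=np.arctan2(e[1],e[0]); a=(a+np.pi/2)%np.pi-np.pi/2
    return im,m,np.array(r[0]),np.array(r[1]),a
E
python3 - <<'E'
from h import *
yaw=np.pi+th
for lab,x,y,z,w in (("side",-.112,-.1,.016,yaw),("side2",-.112,-.054,.016,yaw),("end",-.2,0,.016,np.pi/2+th),("end2",.018,0,.016,np.pi/2+th),("endR",-.2,0,.016,-np.pi/2+th)):
    print(lab,np.round(kinematics.solve_ik(S2W(x,y,z),quat(w)),2))
arm.move_to(S2W(-.08,-.02,.27),quat(yaw))
im,m,c,s,a=plate("wrist"); print("plate",c,s,a)
cv2.imwrite("pics/w1.png",im)
rb=blobs(mask(im,"red"),10); print(rb)
for x in rb: print(W2S(cast(m,x[0],.02))*1000)
print(arm.read_t())
E
```

```text
side [-0.23  0.37  0.11  1.32  0.   -0.27]
side2 [-0.25  0.25 -0.03  1.29  0.   -0.29]
end [-0.43  0.18 -0.12  1.28  0.    1.1 ]
end2 [-0.04  0.09 -0.21  1.27  0.    1.49]
endR [-0.43  0.18 -0.12  1.28  0.   -2.04]
plate [-112.55128479  -23.65029144] [ 73.74201202 112.23503113] -0.28049684
[([510.3, 124.0], 265)]
[[158.60110013  21.61273588]]
2.5583
```

View pics/w1.png

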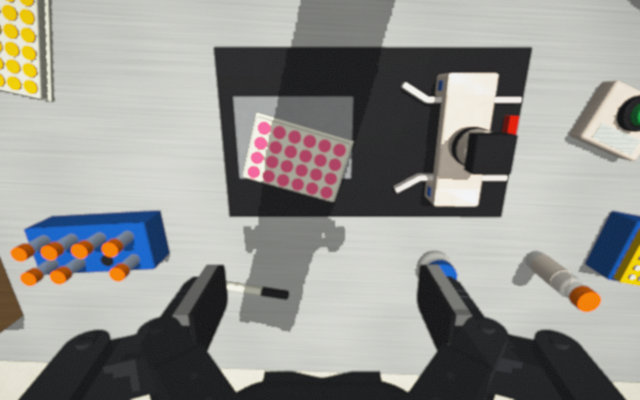

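The wrist view shows the stage corners at about (215,48), (531,48), (502,216) and (230,216), with the plate at (297,157). I'll check the stage frame against these corners, then do the side push.

```bash
python3 - <<'E'
from h import *
im,m=grab("wrist")
print(W2S(cast(m,[[215,47],[531,47],[502,216],[230,216]],.012)).round(4))
print("guide tips", W2S(cast(m,[[403,85],[396,190]],.024)).round(3), "guide far", W2S(cast(m,[[521,100],[505,179]],.024)).round(3))
effector.move_gripper(.055)
arm.move_to(S2W(-.110,-.106,.06),quat(np.pi+th))
f0=arm.read_wrist_force()
hit=arm.line_to(S2W(-.110,-.106,.004),feed=.03,guard=3)
print(hit,arm.read_tool_pos(),arm.read_t(),f0,arm.read_wrist_force(),arm.read_gripper_width())
E
```

```text
[[-0.2077  0.1106]
 [ 0.1715  0.1113]
 [ 0.1743 -0.1058]
 [-0.2082 -0.1064]]
guide tips [[ 0.019  0.068]
 [ 0.02  -0.064]] guide far [[ 0.164  0.051]
 [ 0.162 -0.049]]
False [ 0.63786053 -0.07602979  0.00424117] 5.95 [ 0.18582403 -0.4863508   0.57208202] [-0.06982377 -0.52126179  0.16191619] 0.055085642963227224
```

```bash
sed -i 's/O=np.array(\[.5271,.0294\])/O=np.array([.5271,.0294])+.001*EY/' h.py; python3 - <<'E'
from h import *
arm.line_to(S2W(-.110,-.106,.0055),feed=.05)
print(arm.line_to(S2W(-.110,-.058,.0055),feed=.04,guard=15),arm.read_wrist_force())
im,m,c,s,a=plate("wrist"); print("plate",c,s,a); cv2.imwrite("pics/w2.png",im)
_,_,c,s,a=plate("top"); print("top",c,s,a,arm.read_t())
E
```

```text
False [-1.89077851  0.62675969  0.41351897]
plate [-112.46228027  -24.82396317] [ 74.0806427  113.22980499] -0.28361928Traceback (most recent call last):
  File "<stdin>", line 5, in <module>
  File "h.py", line 33, in plate
    k,l,st,c=cv2.connectedComponentsWithStats(b); i=1+st[1:,4].argmax()
                                                      ~~~~~~~~~~~~~~~^^
ValueError: attempt to get argmax of an empty sequence
```

View pics/w2.png

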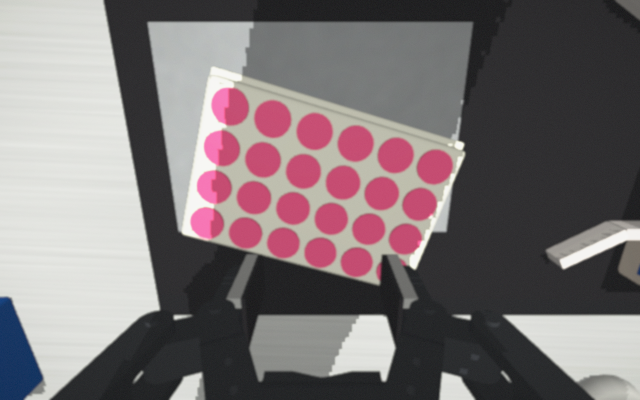

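The view shows the right pad at about (400,262) overlapping the plate's near corner, and the plate is unmoved. I'll check the actual TCP and where the tips project.

```bash
python3 - <<'E'
from h import *
p,R=pose(); print(p,W2S(p)*1000,R.round(3),arm.read_wrist_force(),arm.read_t())
im,m=grab("wrist")
for dx in(.011,-.011):
  for dz in (0,-.013): print(dx,dz,proj(m,[p+R@np.array([dx,s*.0275,dz]) for s in(-1,1)]).round(0).tolist())
E
```

```text
[ 0.58896032 -0.07808633  0.0054804 ] [[-110.01754608  -58.23767011]] [[-0.999 -0.043  0.   ]
 [-0.043  0.999 -0.   ]
 [-0.    -0.    -1.   ]] [ 0.19203998  0.69968292 -0.51961798] 7.65
0.011 0 [[275.0, 219.0], [370.0, 219.0]]
0.011 -0.013 [[271.0, 228.0], [373.0, 228.0]]
-0.011 0 [[276.0, 254.0], [368.0, 254.0]]
-0.011 -0.013 [[273.0, 264.0], [371.0, 264.0]]
```

```bash
python3 - <<'E'
from h import *
arm.line_to(S2W(-.110,-.106,.0055),feed=.1)
arm.line_to(S2W(-.110,-.106,.05),feed=.1)
p,R=pose()
im,m=grab("scene"); u=proj(m,[p,p+[0,0,.05]]); print(u)
x,y=u[0].astype(int); a=cv2.resize(im[y-70:y+30,x-60:x+60],None,fx=3.3,fy=3.3,interpolation=cv2.INTER_CUBIC)
effector.move_gripper(0)
w,m=grab("wrist"); p,R=pose()
for dz in(0,-.02,-.04,-.06): print(dz,proj(m,[p+R@np.array([dx,0,dz]) for dx in(.011,-.011)]).round(0).tolist())
b=cv2.resize(w[200:400,200:440],None,fx=1.65,fy=1.65)
cv2.imwrite("pics/c3.png",np.hstack([a,b[:a.shape[0],:396]]));print(arm.read_t())
E
```

```text
[[288.08429178 224.4542443 ]
 [287.24695046 211.18688502]]
0 [[322.0, 219.0], [322.0, 254.0]]
-0.02 [[322.0, 234.0], [322.0, 271.0]]
-0.04 [[323.0, 251.0], [323.0, 292.0]]
-0.06 [[323.0, 274.0], [323.0, 319.0]]
9.5917
```

View pics/c3.png

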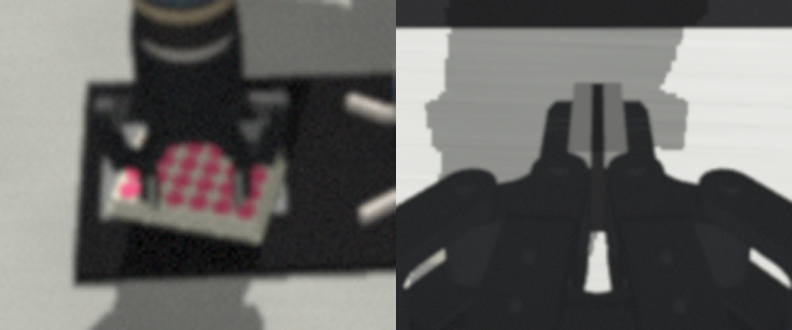

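The pictures suggest the fingertips sit well above the stated TCP. I'll find the true tip height by touching down.

```bash
python3 - <<'E'
from h import *
effector.move_gripper(.055)
arm.line_to(S2W(-.110,-.103,.008),feed=.1)
try:
    print(arm.line_to(S2W(-.110,-.103,-.04),feed=.02,guard=3))
except arm.MotionError as e: print(e)
print(arm.read_tool_pos(),arm.read_wrist_force(),arm.read_t())
E
```

```text
True
[ 0.63360752 -0.07613698 -0.02781648] [-0.95833672  0.3106811   4.44775716] 12.3583
```

Tips touch the stage at TCP z = -0.0278, so they are 40 mm short of the stated TCP at this opening. I'll use that offset and push from the far side.

```bash
python3 - <<'E'
from h import *
Z=-.0245
arm.line_to(S2W(-.110,-.104,Z),feed=.03)
print(arm.line_to(S2W(-.110,-.062,Z),feed=.04,guard=12),arm.read_tool_pos(),arm.read_wrist_force())
im,m,c,s,a=plate("wrist"); print("plate",c,s,a,arm.read_t()); cv2.imwrite("pics/w4.png",im)
E
```

```text
False [ 0.59270243 -0.07802479 -0.02454462] [-0.111315    0.78533229  0.17762163]
plate [-121.30374146   -3.13492584] [ 73.94412231 113.40303802] -0.09529662 13.9333
```

View pics/w4.png

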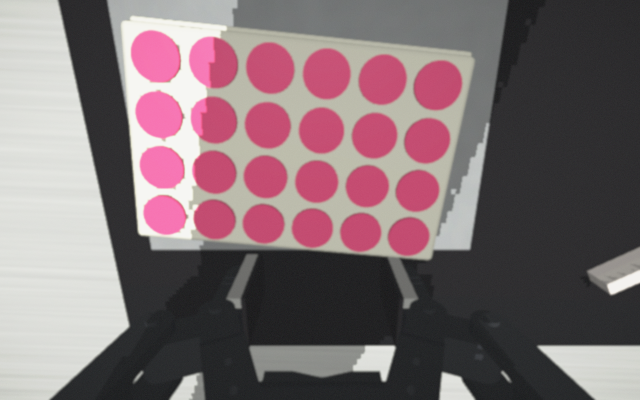

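Side view: the plate is now at y -3 mm and -0.095 rad, with the fingers just touching near (400,260). One small squaring nudge, then I go round behind it with the camera side facing backwards, clear of the column.

```bash
cat >> h.py <<'E'
TILT=.15
RE=Rot.from_rotvec(-np.r_[EY,0]*TILT).as_matrix()@Rot.from_quat(np.roll(quat(-np.pi/2+th),-1)).as_matrix()
q=Rot.from_matrix(RE).as_quat(); QE=[float(v) for v in np.r_[q[3],q[:3]]]
def endp(x,y,z=.0155): return list(np.array(S2W(x,y,z))-RE@np.array([-.011,0,-.040]))  # pad front-bottom edge
E
python3 - <<'E'
from h import *
Z=-.0245
arm.line_to(S2W(-.110,-.066,Z),feed=.08)
arm.line_to(S2W(-.098,-.066,Z),feed=.08)
print(arm.line_to(S2W(-.098,-.0555,Z),feed=.03,guard=12))
_,_,c,s,a=plate("wrist"); print("plate",c,a)
arm.line_to(S2W(-.098,-.075,Z),feed=.08)
arm.line_to(S2W(-.098,-.08,.06),feed=.15)
arm.move_to(endp(-.205,0,.10),QE)
im,m,c,s,a=plate("wrist"); print("plate",c,s,a); cv2.imwrite("pics/w5.png",im)
print(kinematics.solve_ik(endp(.026,0),QE),kinematics.solve_ik(endp(-.2,0),QE),arm.read_t())
E
```

```text
False
plate [-123.84228516    1.26900864] -0.031751037
plate [-123.83630371    1.4343605 ] [ 73.56510162 115.31874847] -0.032036066
[-0.13096606  0.13579642 -0.26037997  1.20069957  0.14773222 -1.74619241] [-0.51609804  0.28918877 -0.08129628  1.28024196  0.12706503 -2.1344821 ] 17.8417
```

View pics/w5.png

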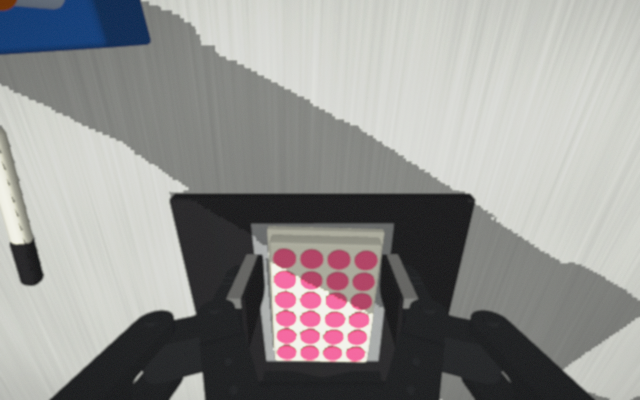

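The view shows the plate square on the field, trailing edge at rows 228-240, with the fingers behind it. Next I lower and push to about x = -30 mm, then check.

```bash
python3 - <<'E'
from h import *
arm.line_to(endp(-.208,0.001,.03),feed=.12)
print(arm.line_to(endp(-.208,0.001,.0155),feed=.03,guard=3),arm.read_tool_pos()-np.array(endp(-.208,0.001,.0155)))
print(arm.line_to(endp(-.095,0.001,.0155),feed=.06,guard=12),W2S(arm.read_tool_pos()),arm.read_wrist_force())
im,m,c,s,a=plate("wrist"); print("plate",c,s,a,arm.read_t()); cv2.imwrite("pics/w6.png",im)
E
```

```text
False [-1.70979023e-04  8.82956096e-05 -1.87759063e-04]
False [[-0.09995593  0.00099885]] [-0.41446167  0.13767302  0.04844243]
plate [-72.09624481   1.10664368] [68.14206696 38.04310226] 1.5444256 21.2917
```

View pics/w6.png

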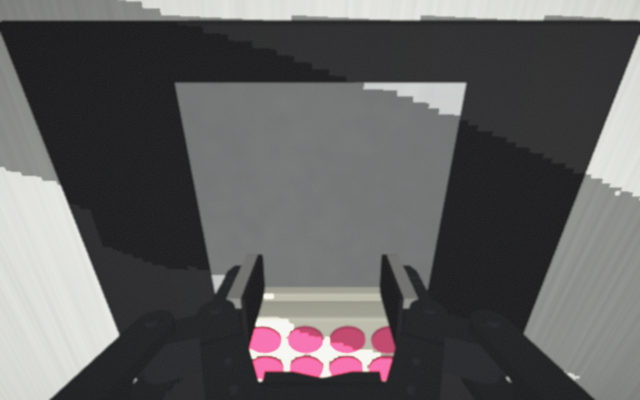

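The plate's trailing edge (row ~290) lies flush against both pads and is centred. I'll push it on home.

```bash
python3 - <<'E'
from h import *
h=arm.line_to(endp(.015,0.001),feed=.06,guard=12); f=arm.read_wrist_force(); print(h,W2S(arm.read_tool_pos()),f)
if not h:
    print(arm.line_to(endp(.034,0.001),feed=.025,guard=8),W2S(arm.read_tool_pos()),arm.read_wrist_force())
print("front x",W2S(arm.read_tool_pos())[0,0]-W2S(endp(0,0))[0,0],arm.read_t())
E
```

```text
False [[0.010063   0.00103184]] [-0.88399254 -0.28376789  1.02549071]
True [[0.0208407  0.00110044]] [ 0.92902633 -1.50893779  0.85574747]
front x 0.025739655685557264 23.825
```

Contact came at front x = 25.7 mm (home is 26). I'll press once more lightly, back out, and verify from above.

```bash
python3 - <<'E'
from h import *
print(arm.line_to(endp(.032,0.001),feed=.02,guard=8),"front x",W2S(arm.read_tool_pos())[0,0]-W2S(endp(0,0))[0,0],arm.read_wrist_force())
arm.line_to(endp(-.02,0.001),feed=.12)
arm.line_to(endp(-.06,0.001,.13),feed=.2)
effector.move_gripper(0)
arm.move_to(S2W(-.02,0.12,.30),quat(np.pi+th))
w,m=grab("wrist"); pk=mask(w,"pink")
P=W2S(cast(m,np.argwhere(cv2.erode(pk,np.ones((2,2)))>0)[:,::-1],.032))*1000; print("pink x",P[:,0].min(),P[:,0].max(),"y",P[:,1].min(),P[:,1].max())
im,mt=grab("top"); print([(b,(W2S(cast(mt,b[0],.046))*1000).round()) for b in blobs(mask(im,"green"),6)])
cv2.imwrite("pics/w7.png",np.vstack([cv2.resize(w[0:230,150:640],(800,375)),cv2.resize(im[160:260,180:420],(533,222)).copy() if 0 else cv2.resize(im[165:255,200:520],(800,225))]))
g=[b for b in blobs(mask(w,"green"),10)]; print([(b,cast(m,b[0],.04)) for b in g],arm.read_t())
E
```

```text
True front x 0.02538952745612902 [-0.10446024 -1.56368667  2.7068741 ]
pink x 34.53278628165342 145.73544707430116 y -33.77571644312025 38.02435773197755
[(([222.9, 225.9], 69), array([[305.,  34.]])), (([181.6, 228.8], 40), array([[430.,  35.]])), (([204.0, 286.2], 147), array([[369., 210.]]))]
[(([632.2, 86.6], 468), array([[0.30440084, 0.38712836, 0.04      ]])), (([552.7, 215.2], 381), array([[0.47840623, 0.33297307, 0.04      ]])), (([634.7, 213.4], 137), array([[0.47075109, 0.44761167, 0.04      ]]))] 27.5417
```

View pics/w7.png

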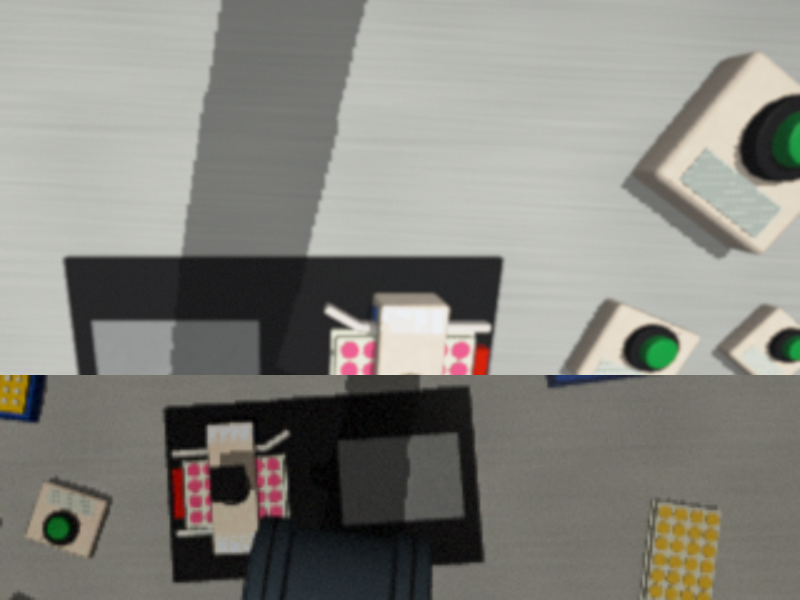

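The plate is home: the pink span centres on x ≈ 90 mm and y ≈ 1-2 mm, and it touches the red stop. The two views agree on the middle button at (0.4785, 0.3335). Now I press it.

```bash
python3 - <<'E'
from h import *
bx,by=.4785,.3335; Q=quat(np.pi+th)
arm.move_to([bx,by,.10],Q)
h=arm.line_to([bx,by,-.02],feed=.03,guard=2); z1=arm.read_tool_pos()[2]; print(h,z1,arm.read_wrist_force())
if h:
    h=arm.line_to([bx,by,z1-.015],feed=.015,guard=14); print(h,arm.read_tool_pos()[2]-z1,arm.read_wrist_force())
    arm.sleep(.2); print(arm.read_wrist_force(),arm.read_tool_pos()[2]-z1)
    arm.line_to([bx,by,.10],feed=.1)
print(arm.read_t())
E
```

```text
True 0.008945654680120228 [0.32390319 1.17104034 2.62392653]
True -0.002520627285029192 [-0.80516629 -0.54688609  4.40610957]
[-0.59398167 -1.17509785  4.71238648] -0.0026714365907369447
33.4333
```

The force law (2.6 N, then 4.7 N, 2.7 mm deeper) implies about 5.6 mm of travel. I'll press once more, firmly, to be sure, then retreat and check.

```bash
python3 - <<'E'
from h import *
bx,by=.4785,.3335; z1=.00895
arm.line_to([bx,by,.02],feed=.1)
h=arm.line_to([bx,by,z1-.0045],feed=.01,guard=25); arm.sleep(.2); print(h,arm.read_tool_pos()[2]-z1,arm.read_wrist_force())
arm.line_to([bx,by,.12],feed=.1)
arm.move_to([bx-.1,by,.25],quat(np.pi+th)); arm.sleep(.3)
im,m=grab("top"); pk=mask(im,"pink"); P=W2S(cast(m,np.argwhere(pk>0)[:,::-1],.032))*1000
print(P.min(0),P.max(0),arm.read_wrist_force(),arm.read_t())
E
```

```text
False -0.002836520849485817 [-3.29545968 -1.9140172   8.36131469]
[-465.48082022 -149.50651843] [145.0685205  38.3205202] [-0.00978749 -0.27714291 -0.66374306] 38.65
```

```bash
python3 -c "
from cell import arm
print(arm.finish_job())"
```

```text
the job is handed in; nothing more can be done
None
```

The pink plate is home against the red stop, the middle console's green button was pressed to its limit and released, and the job was handed in at about 39 s of the 72 s allowed; no verdict came back.

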